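Pull a gap probe from its dock and hover it over a turntable spindle

ROBOT

A 6-joint arm with a two-finger parallel gripper is mounted at the origin on the work surface. World frame = base frame: x ahead of the robot, y to its left, z up, the work surface at z = 0. Lengths are in m, angles in degrees, forces in N, time in s.
With the tool pointing down it reaches from about 0.35 to 0.875 m from the base axis. Payload 4.2 kg.
Tool frame: the origin (TCP) lies midway between the tips of the shut fingers; the grasp point (between the pads) lies 19 mm behind it; z points along the fingers, y is the line along which they close (so a half turn about z gives the same grasp; the last joint's range is limited). The gripper opens to 87 mm and grips with 3 to 60 N. Pads are 19 mm wide; open, the fingers measure 117 mm over their backs; the gripper's body (75 mm by 190 mm) begins 51 mm behind the grasp point.
Start: joints at [-59.152, 22.042, 0.453, 0, -68.411, -14.817], TCP at [0.173, -0.601, 0.223] pointing down, gripper open.
Joint ranges: [-179.83, 179.83], [-69.29, 118.12], [-61.27, 80.66], [-181.25, 117.63], [-171.15, -9.14], [-177.46, 177.46]. Speed limits (degrees/s): [159.86, 159.86, 180, 180, 180, 180].

INTERFACE

Orientations are given as [roll, pitch, yaw] about the fixed x, y, z axes, in that order (R = Rz(yaw) Ry(pitch) Rx(roll)).
In Python, from workcell import env gives the robot as it stands. The module is installed in compiled form; this text tells all that it offers. Calls block until the motion is done:
- env.goto(position, orientation): joint-space move of the TCP to a pose.
- env.move_straight(position, rotation=None, rate=0.15, force_limit=None): straight line of the TCP; rotation=None keeps the orientation; rate is the mean speed in m/s. With force_limit (N) it stops when the force on the tool has changed by that much, and returns True; else False.
- env.set_joints(angles): joint-space move.
- env.gripper_to(opening, grasp_force=None): opening from 0.0 (shut) to 1.0 (fully open); grasp_force is the grip in N (None keeps the last); returns when the fingers have stopped.
- env.dwell(seconds).
- env.inverse_kinematics(position, orientation): joint angles nearest the present ones, or None.
- env.read_state(): the state.
- env.grab_frame(name): name is "side" or "top"; returns a dict with "image" (400x640x3 uint8, blue, green, red), "fx", "fy", "cx", "cy" (pixels), "position" and "orientation" of the camera in the world. Camera axes: x right, y up, looking along -z (the intrinsics and any distortion apply to the point x, -y, -z); pixel columns grow to the right and rows downward; lengths in m; the calibration is good to about 2 mm. A picture is of the moment at which its call begins. There is no depth.
A pose or a line that the arm cannot do raises env.Unreachable and nothing moves.
- env.close_job(): hands the job in; it is judged then, once.
Trained networks look in a picture, given as the dict that the camera call returned (one of the last four; its "shot" number tells which), for a name from the list of things; names that differ only in an ending like _2 or _b are one class to them, and where a whole thing is asked for, a point or a joint stands for the part that bears it (a point fixed in the world has none). Each returns a list of dicts, best first, with "score" (0 to 1); they miss things now and then, are a little off and sometimes report something else, mostly with a low value. They report only what shows in the picture. A call takes as long as a camera call.
- env.search_frame(picture, thing): "xyz" ([x, y, z] in m, in world coordinates, good to about 4 mm: the middle of the surface that is visible of it).
- env.trace(picture, thing): "mask" (400x640 bool, what is visible of it).
The state is a dict: "clock": time; "joint_positions": joint angles; "qvel": joint speeds; "joint_torque": joint torques, N m; "position": TCP position; "tool_rot": TCP orientation; "force": force on the tool from outside, world axes, zero at the start; "wrist_torque": the same for the moment, N m; "opening": opening from 0.0 (shut) to 1.0 (fully open); "finger_force": force on a finger pad.
Only numpy, scipy, OpenCV 4.12 (cv2) and the standard library are available. Lean on these libraries where they do the work, as an engineer would, in place of code of your own. Each camera call takes 0.05 s, during which the arm holds its last target. There are 200 camera calls.

TASK

Pull the flat rectangular-bodied gap probe straight up out of its sprung dock, carry it over the tone arm and hold it still and upright just above the tip of the turntable's spindle: centred on it, a gap of about 8 mm, the long side of its body parallel to the turntable's front control strip. The probe must never touch the turntable, the record or the tone arm; do not knock the tone arm aside, and leave the round-headed gauge in its dock and everything else where it is. Finish while still holding the probe there in the gripper; do not put it down or let go.

Things in the scene. Friction and masses are not known exactly. Their poses are not given: they have to be found in the camera images.
- probe: Gap probe, 0.1-0.2 kg: ribbed grey block 26 (its x) x 46 (its y) x 50 mm high, on top a steel stub 14 mm across, 10 mm high; below it a square steel shank 16 x 16 x 34 mm, necked to 10 mm from 10 to 20 mm above its end. Origin: centre of the shank's lower end (sensing face), z up the shank: block from z = 34 to 84 mm. Starts fully plugged into dock_a, axes parallel to its.
- probe_grip (a point): Point on the probe's axis 62 mm above its origin, 28 mm above the block's underside: a good place to grip, across the 26 mm.
- dock_a: Black dock that holds the probe, fixed: block 60 x 60 x 45 mm high, square 17.5 mm hole 37 mm deep in its top, a detent housing 17 mm out on its -x side (top at 38 mm). Origin: centre of underside, z up. A sprung roller in the hole catches the plug's neck: a straight pull up makes it give way within about 5 mm at some 5 to 15 N, then it rubs.
- dock_a_mouth (a point): Centre of dock_a's hole at its top face, 45 mm above the table.
- gauge: A different plug, to be left alone: round grey knob 34 mm in diameter, 30 mm high, on the same kind of shank (origin at the shank's lower end, z up), plugged into dock_b.
- dock_b: The second dock, same as dock_a, at least 85 mm from it; holds the gauge.
- turntable: Turntable, fixed. Origin on the table under the spindle axis, z up. Black plinth, top 55 mm above the table, x -210 to +170 mm, y -170 to +250 mm; platter 300 mm in diameter with a metal record, its top at 80 mm. Aluminium control strip with three knobs along the front (-x) edge, parallel to its y axis. Thin lamp post at (-155, 235) mm, top at 105 mm.
- spindle_top (a point): Tip of the steel spindle in the middle of the platter: 7 mm in diameter, its tip 94 mm above the table and 14 mm above the record. Axes as the turntable's.
- tonearm (a joint): Angle of the tone arm about its upright pivot, rad, turns easily. At 0 it lies on its rest along the turntable's x, from the pivot at (120, 205) mm to the head at (-100, 221) mm in the turntable's frame, beside the platter on the side of the docks; highest point 121 mm above the table.
- tonearm_head (a point): Top of the tone arm's head (black, 40 by 18 by 12 mm), about 99 mm above the table.
- puck: Loose steel record weight, round, 74 mm in diameter, 42 mm high; origin centre of underside.
- mug: Loose white mug, 80 mm in diameter, 90 mm high; origin centre of underside.
- jar: Loose amber jar, 56 mm in diameter, 75 mm high; origin centre of underside.
- brush: Loose record brush, 35 by 90 mm, 24 mm high, lying on the record; origin centre of underside.
- stylus_box: Loose cardboard box, 60 by 60 by 30 mm; origin centre of underside.
- screwdriver: Loose screwdriver, 150 mm long, lying on the table.

How it is judged (in metres and radians):
On the way:
1. the probe is pulled out of its dock, its end clear above the hole (z of probe in the frame of dock_a_mouth above 0.005 m), for 0.1 s.
At the end, for the whole second after the job is handed in: The gripper still holds the probe (over 2 N), still (under 20 mm/s) and upright (within 0.1 rad), its end centred within 5 mm over the spindle tip with a gap of 3 to 14 mm, its long side parallel to the control strip within 0.14 rad (8 degrees), touching nothing of the turntable (horizontal distance between probe and spindle_top below 0.005 m and z of probe in the frame of spindle_top between 0.003 and 0.014 m and angle between probe's own z axis and vertical below 0.1 rad and angle between the y axis of probe and the y axis of turntable, either way round below 0.14 rad and linear speed of probe below 0.02 m/s and contact force between probe and the fingers above 2 N and contact force between probe and turntable below 0.1 N); the arm keeps its last pose, push and grip.
It fails at once if the probe touches the turntable, record or tone arm (contact force between probe and turntable above 0.5 N).
It fails at once if the tone arm is knocked aside (head moved over 15 mm) (distance of tonearm_head from where it was at the start of the episode above 0.015 m).
It fails at once if the gauge is pulled or knocked in its dock (over 8 mm) (distance of gauge from where it was at the start of the episode above 0.008 m).
It fails at once if another thing is displaced by more than 20 mm (distance of any of puck, mug, jar, brush, stylus_box, screwdriver from where it was at the start of the episode above 0.02 m).
It also fails if it takes over 48 s, if anything falls off the work surface, if the arm or the gripper's body presses on something with over 40 N, if the wrist force passes 120 N, or if a joint passes its speed limit or range.

## Working session

There is one attempt and no reset: what is moved stays moved. The work goes in short steps, each a Python script; the robot and the scene stay as the last script left them, time stands still between calls to the robot, and variables do not carry over. Pictures are saved under pics/ and viewed, at most 10 in all, crops included, and the job is handed in when it is done.

```bash
mkdir -p pics; python3 - <<'E'
from workcell import env
import cv2,numpy as np
s=env.read_state();print(s)
for n in("side","top"):
    p=env.grab_frame(n);cv2.imwrite(f"pics/{n}0.png",p["image"])
    print(n,{k:v for k,v in p.items() if k!="image"})
    for t in("probe","dock_a","gauge","turntable","spindle_top","tonearm","tonearm_head","puck","mug","jar","dock_a_mouth"):
        try:print(t,[(np.round(d["xyz"],4).tolist(),round(d["score"],2)) for d in env.search_frame(p,t)][:3])
        except Exception as e:print(t,e)
E
```

```text
{'clock': 0.0, 'joint_positions': array([-5.91526287e+01,  2.20917145e+01,  3.80938486e-01, -2.74058883e-02,
       -6.84119008e+01, -1.48178509e+01]), 'qvel': array([ 0.00380409, -0.00245399,  0.05215734,  0.08599485,  0.03399087,
       -0.00054672]), 'joint_torque': array([ 1.69082496e-04, -3.90664351e+01,  1.87397540e+01,  4.22003388e+00,
        1.08363008e-02, -1.93243181e-04]), 'position': array([ 0.17244505, -0.60012148,  0.22146158]), 'tool_rot': array([ 1.79874889e+02, -6.75972474e-03, -1.63980583e+02]), 'force': array([ 0.31132983, -0.39170027, -0.88013037]), 'wrist_torque': array([ 0.03053155, -0.00683466,  0.01133247]), 'finger_force': 0.0, 'opening': 1.003607416369935}
side {'fx': 399.76340315305566, 'fy': 399.76340315305566, 'cx': 324.5407650284045, 'cy': 201.15548992364126, 'position': array([0.2962414 , 0.94503945, 0.62939881]), 'orientation': array([  57.01876274,   -1.12270804, -163.32922134]), 'shot': 1}
probe [([0.5591, 0.3272, 0.0883], 0.86), ([0.5931, -0.0199, 0.0566], 0.6)]
dock_a [([0.547, 0.3258, 0.0386], 0.74), ([0.4361, 0.3634, 0.0383], 0.74)]
gauge [([0.4
[... 728 characters left out ...]
88.27194372]), 'shot': 2}
probe [([0.5609, 0.3018, 0.0957], 0.57)]
dock_a [([0.5436, 0.2946, 0.0477], 0.87), ([0.4397, 0.3281, 0.045], 0.86), ([0.6101, -0.1107, 0.0635], 0.66)]
gauge [([0.447, 0.3364, 0.0716], 0.59)]
turntable [([0.6085, -0.1129, 0.0639], 0.74), ([0.4398, 0.3257, 0.0445], 0.56), ([0.4032, 0.5176, 0.0423], 0.51)]
spindle_top [([0.6045, -0.113, 0.0629], 0.8)]
tonearm [([0.7287, 0.034, 0.1024], 0.66)]
tonearm_head [([0.7294, 0.0405, 0.1042], 0.98), ([0.6772, -0.2715, 0.1038], 0.32)]
puck [([0.2693, 0.3038, 0.0338], 0.84)]
mug [([0.4019, 0.515, 0.0437], 0.84)]
jar [([0.5969, 0.4667, 0.0793], 0.81), ([0.2653, 0.4275, 0.0222], 0.53)]
dock_a_mouth [([0.5482, 0.2998, 0.0441], 0.86)]
```

View pics/side0.png

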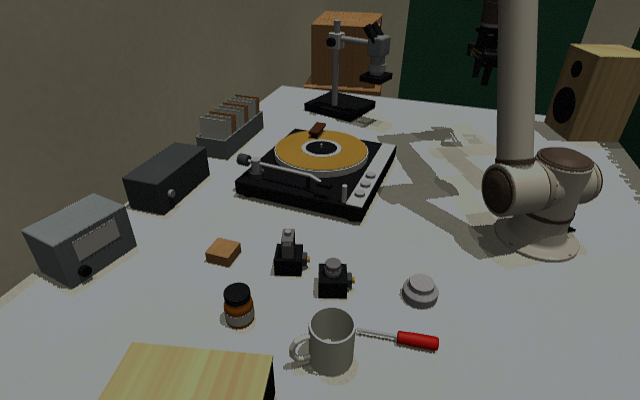

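View pics/top0.png

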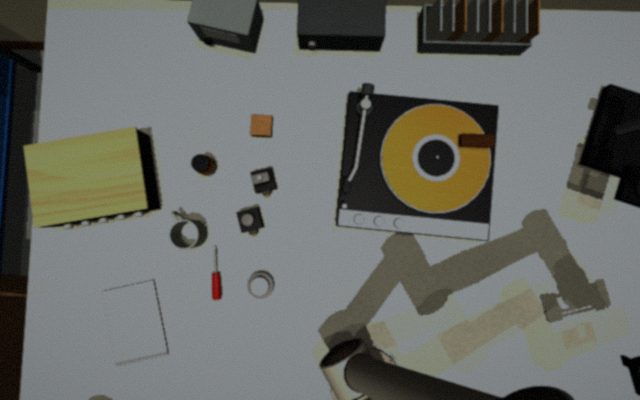

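The side view shows the probe at (289,245) on dock_a, the gauge at (333,272) and the spindle near (321,147). In the top view dock_a is at (263,180) and the spindle at (437,157). I'll zoom in on these next.

```bash
cat >h.py <<'E'
import numpy as np,cv2
from scipy.spatial.transform import Rotation as R
def proj(p,X):
    c=R.from_euler('xyz',p["orientation"],degrees=True).as_matrix()
    q=(np.atleast_2d(X)-p["position"])@c
    return np.c_[p["cx"]+p["fx"]*q[:,0]/-q[:,2],p["cy"]-p["fy"]*q[:,1]/-q[:,2]]
def tile(im,x,y,w,h,W,H): return cv2.resize(im[y:y+h,x:x+w],(W,H),interpolation=cv2.INTER_CUBIC)
E
python3 - <<'E'
from workcell import env
import pickle
from h import *
P={n:env.grab_frame(n) for n in("side","top")}
M={n:{t:[(d["score"],d["mask"]) for d in env.trace(P[n],t)][:2] for t in("probe","dock_a")} for n in P}
pickle.dump((P,M),open("s0.pkl","wb"))
for n in M:
  for t in M[n]:
    for s,m in M[n][t]:
      ys,xs=np.nonzero(m);print(n,t,round(s,2),m.sum(),xs.min(),xs.max(),ys.min(),ys.max(),xs.mean(),ys.mean())
S,T=P["side"]["image"],P["top"]["image"]
a=np.hstack([tile(S,264,222,60,60,400,400),tile(T,238,155,60,60,400,400)])
b=np.hstack([tile(S,230,120,180,100,400,200),tile(T,325,75,180,180,200,200),tile(T,410,135,50,50,200,200)])
cv2.imwrite("pics/c1.png",np.clip(np.vstack([a,b]).astype(float)*1.6,0,255))
E
```

```text
side probe 0.86 375 282 294 229 258 287.9866666666667 243.53866666666667
side probe 0.67 1019 402 438 274 309 419.9784102060844 291.96368989205104
side dock_a 0.77 952 318 355 263 299 334.4317226890756 283.14285714285717
side dock_a 0.68 804 274 309 244 276 290.07338308457713 262.35074626865674
top probe 0.8 223 252 271 172 185 261.31390134529147 178.4932735426009
top dock_a 0.85 448 236 263 206 235 250.67857142857142 220.11160714285714
top dock_a 0.65 398 251 277 167 197 265.95979899497485 182.82914572864323[ WARN:0@3.701] global loadsave.cpp:1063 imwrite_ Unsupported depth image for selected encoder is fallbacked to CV_8U.
```

View pics/c1.png

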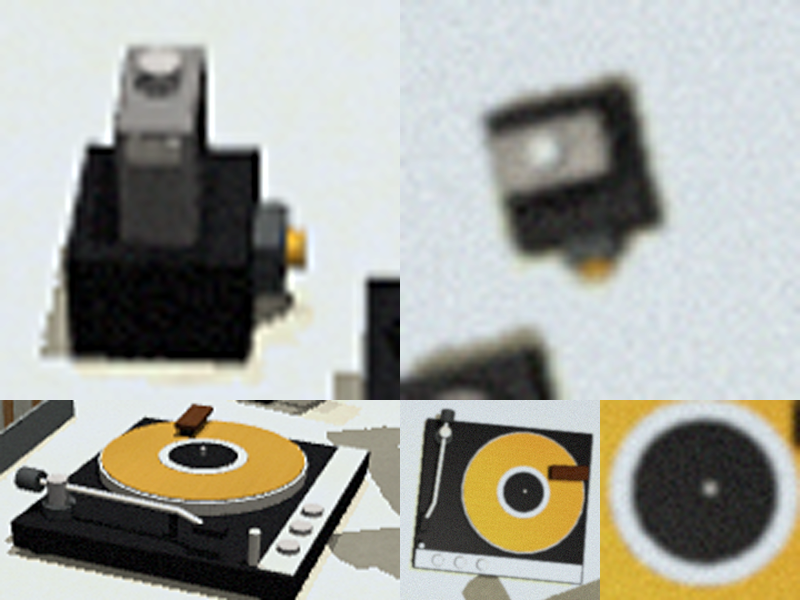

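The crops show the probe in dock_a with its long side roughly along world y and the detent towards -x. The spindle tip shows as a bright dot in both views. Next I'll fit silhouettes.

```bash
cat >>h.py <<'E'
def back(p,uv,z):
    c=R.from_euler('xyz',p["orientation"],degrees=True).as_matrix();uv=np.atleast_2d(uv)
    d=np.c_[(uv[:,0]-p["cx"])/p["fx"],-(uv[:,1]-p["cy"])/p["fy"],-np.ones(len(uv))]@c.T
    return p["position"]+d*((z-p["position"][2])/d[:,2])[:,None]
def box(hx,hy,z0,z1): return np.array([[a*hx,b*hy,z] for a in(-1,1) for b in(-1,1) for z in(z0,z1)])
def cyl(r,z0,z1,c=(0,0)): 
    t=np.linspace(0,2*np.pi,24); return np.array([[c[0]+r*np.cos(a),c[1]+r*np.sin(a),z] for a in t for z in(z0,z1)])
def sil(p,parts,x,y,yaw,roi,k=8,z=0):
    u,v,w,h=roi;m=np.zeros((h*k,w*k),np.uint8);r=R.from_euler('z',yaw).as_matrix()
    for b in parts:
        q=(proj(p,b@r.T+[x,y,z])-[u,v]+.5)*k
        cv2.fillConvexPoly(m,cv2.convexHull(np.round(q).astype(np.int32)),1)
    return cv2.resize(m.astype(np.float32),(w,h),interpolation=cv2.INTER_AREA)
E
python3 - <<'E'
import pickle
from scipy.optimize import minimize
from h import *
P,M=pickle.load(open("s0.pkl","rb"))
parts=[box(.03,.03,0,.045),box(.013,.023,.042,.092),cyl(.007,.092,.102)]
# assumes plugged depth: shank end at z=.008 -> block from .042..; or block seated on dock top
roi={"side":(264,222,60,60),"top":(238,155,60,60)}
ign={"side":(300,322),"top":None}
obs={}
for n in P:
    u,v,w,h=roi[n];g=cv2.cvtColor(P[n]["image"],cv2.COLOR_BGR2GRAY)[v:v+h,u:u+w].astype(np.float32)
    bg=np.percentile(g,80);print(n,"bg",bg,np.percentile(g,5))
    d=np.clip((bg-g)/(bg-25),0,1); o=(np.clip((bg-g)/(bg-60),0,1)>.45).astype(np.float32)
    obs[n]=o
def cost(q,ns,zp):
    pp=[parts[0],parts[1]+[0,0,zp],parts[2]+[0,0,zp]];c=0
    for n in ns:
        m=sil(P[n],pp,q[0]/100,q[1]/100,q[2],roi[n]);o=obs[n].copy();W=np.ones_like(m)
        # ignore detent region and other dock
        det=sil(P[n],[box(.02,.02,0,.04)+[-.05,0,0]],q[0]/100,q[1]/100,q[2],roi[n],1)
        W[(det>0)&(m<.99)]=0
        if n=="side":W[40:,50:]=0;
        else:W[47:,:27]=0
        c+=(W*(m-o)**2).sum()
    return c
for zp in(0,.003):
  for ns in(["side"],["top"],["side","top"]):
    best=min((minimize(cost,[55,31,y0],args=(ns,zp),method="Nelder-Mead",options=dict(initial_simplex=[[55,31,y0],[57,31,y0],[55,33,y0],[55,31,y0+.15]],xatol=.01,fatol=.05)) for y0 in(-.1,.2,.35)),key=lambda r:r.fun)
    print(zp,ns,best.x,best.fun)
# spindle tip
for n,(x,y,w,h) in {"side":(311,138,20,16),"top":(428,148,18,18)}.items():
    g=cv2.cvtColor(P[n]["image"],cv2.COLOR_BGR2GRAY)[y:y+h,x:x+w].astype(float)
    print(n);print(g.astype(int))
# white label disc outer boundary = non-orange inside record
for n,c in {"side":(321,148),"top":(437,157)}.items():
    im=P[n]["image"].astype(int);o=((im[...,2]-im[...,0]>50)).astype(np.uint8)
    hole=1-o;k,l,st,ce=cv2.connectedComponentsWithStats(hole,connectivity=4)
    i=l[c[1],c[0]];m=(l==i).astype(np.uint8);cs=cv2.findContours(m,cv2.RETR_EXTERNAL,cv2.CHAIN_APPROX_NONE)[0][0][:,0]
    b=back(P[n],cs,.080)[:,:2];
    A=np.c_[2*b,np.ones(len(b))];s=np.linalg.lstsq(A,(b**2).sum(1),rcond=None)[0]
    print(n,"label",st[i],s[:2],np.sqrt(s[2]+s[0]**2+s[1]**2))
# plinth top far edges, top view: right edge, top edge
p=P["top"];g=cv2.GaussianBlur(cv2.cvtColor(p["image"],cv2.COLOR_BGR2GRAY),(3,3),0).astype(float)
def cross(a): # dark->bright along a
    i=int(np.argmax(np.diff(a)));return i+.5
R1=[(480+cross(g[v,480:512]),v) for v in range(110,200,3)]
T1=[(u,109-cross(g[85:110,u][::-1])) for u in range(380,490,3)]
for nm,pts,z in(("right",R1,.055),("back",T1,.055)):
    b=back(p,np.array(pts),z)[:,:2];vx,vy,x0,y0=cv2.fitLine(b.astype(np.float32),cv2.DIST_HUBER,0,.001,.001).ravel()
    print(nm,np.degrees(np.arctan2(vy,vx)),x0,y0,"res",np.abs((b-[x0,y0])@[-vy,vx]).mean())
E
```

```text
side bg 145.0 3.0
top bg 139.0 26.0
0 ['side'] [56.15896116 30.49485936  0.24479902] 51.1845703125
0 ['top'] [56.538657   30.72751574  0.25665208] 41.7841796875
0 ['side', 'top'] [56.17701111 30.54789476  0.24813247] 121.80517578125
0.003 ['side'] [56.13017118 30.56338396  0.25291841] 57.85986328125
0.003 ['top'] [56.56792082 30.69482311  0.27573409] 41.417724609375
0.003 ['side', 'top'] [56.17863693 30.57683175  0.2472947 ] 126.22021484375
side
[[ 70  70  68  58  20  26  26  89 102 110 111 110 109 104 103 104 102 104
  103 105]
 [114 117 120 114 104 103 101 125 133 133 132 132 132 126 125 117 117 119
  108 107]
 [130 138 139 142 145 139 139 138 137 137 131 136 136 136 143 129 143 145
  131 131]
 [142 137 132 133 105  72  70  71  71  70  39  69  70  71 102 102 131 132
  133 143]
 [104  73  29  11   7  12  11   9  12   9  22  12  14  12   8   9  10  30
   35 101]
 [  7  11  16  10  16  21  20  11  14  49  95  38  17  13  16  18  12  14
   14   4]
 [ 12  12  16  16  15  17  18  16  18  71 122  59  20  16  17  18  16  16
   18  15]
 [ 15  17  18  14  19  16  16  17  18  31  50  35  15  
[... 1666 characters left out ...]
26  19  28  23  26  23]
 [ 26  18  22  26  29  25  22  24  26  22  22  16  25  20  24  22  31  21]
 [ 25  30  22  26  24  24  27  27  24  22  25  29  19  23  26  25  24  27]
 [ 24  26  24  27  22  21  26  27  24  17  22  23  27  24  27  26  24  21]
 [ 26  26  24  24  27  25  26  25  25  25  26  27  22  19  22  23  18  26]
 [ 31  25  22  28  28  25  29  20  26  26  23  27  19  21  27  27  20  25]]
side label [     0      0    640    400 247271] [ 0.92367738 -2.1733776 ] 2.694139738206999
top label [ 412  134   48   48 1804] [ 0.63301598 -0.16432288] 0.06374712089063281
right -3.853326 0.63047916 -0.3319502 res 0.0006824988365104119
back 86.03599 0.8004446 -0.18140072 res 0.0007530988231585291
```

```bash
python3 - <<'E'
import pickle
from workcell import env
from scipy.optimize import least_squares
from h import *
P,M=pickle.load(open("s0.pkl","rb"))
uv={"side":(321,143.9),"top":(437.1,156.6)}
f=least_squares(lambda X:np.r_[proj(P["side"],X)[0]-uv["side"],proj(P["top"],X)[0]-uv["top"]],[.63,-.16,.09])
print("tri",f.x,f.fun)
for n in uv: print(n,back(P[n],uv[n],.0925))
im=P["side"]["image"].astype(int);o=((im[...,2]-im[...,0]>30)).astype(np.uint8)[125:180,270:375]
k,l,st,ce=cv2.connectedComponentsWithStats(1-o,connectivity=4);i=l[148-125,321-270];print(st[i])
cs=cv2.findContours((l==i).astype(np.uint8),cv2.RETR_EXTERNAL,cv2.CHAIN_APPROX_NONE)[0][0][:,0]+[270,125]
b=back(P["side"],cs,.080)[:,:2];s=np.linalg.lstsq(np.c_[2*b,np.ones(len(b))],(b**2).sum(1),rcond=None)[0];print("side label",s[:2],np.sqrt(s[2]+s[0]**2+s[1]**2))
for yaw in(104.3,-75.7):
  print(yaw,env.inverse_kinematics([.5625,.306,.2],[180,0,yaw]),"|",env.inverse_kinematics([.633,-.165,.2],[180,0,yaw-18.2]))
E
```

```text
tri [ 0.63171425 -0.16503246  0.0929285 ] [-0.70585206 -0.07982677  0.13202353  0.58517717]
side [[ 0.62969378 -0.16608143  0.0925    ]]
top [[ 0.63335149 -0.16478288  0.0925    ]]
[   0    0  105   55 3430]
side label [ 0.6225236  -0.16344316] 0.17373400316503684
104.3 [ 42.99724233  24.40717785   0.85360565   0.         -66.4464278
 151.30275767] | [ -0.47017864  25.73669825   3.00367832   0.         -67.26698007
 176.57017864]
-75.7 [ 42.99724233  24.40717785   0.85360565   0.         -66.4464278
 -28.69724233] | [ -0.47017864  25.73669825   3.00367832   0.         -67.26698007
  -3.42982136]
```

The tip triangulates to z = 0.093, which agrees with the stated 94 mm. The side and top views differ by the same roughly 4 mm in x for both targets, so that is camera bias. Approach next.

```bash
python3 - <<'E'
from workcell import env
from h import *
O=[180,0,-75.7]
env.move_straight([.172,-.6,.35])
env.goto([.5635,.306,.30],O)
env.gripper_to(.65,40)
print("hit",env.move_straight([.5635,.306,.13],O,rate=.12,force_limit=8))
s=env.read_state();print(s["clock"],s["position"],s["tool_rot"],s["force"])
P={n:env.grab_frame(n) for n in("side","top")}
a=np.hstack([tile(P["side"]["image"],240,180,80,80,400,400),tile(P["top"]["image"],225,145,80,80,400,400)])
cv2.imwrite("pics/g1.png",cv2.convertScaleAbs(a,alpha=1.6))
E
```

```text
hit False
8.325 [0.5639327  0.30630524 0.13088583] [-1.79909454e+02  3.60916129e-02 -7.56928678e+01] [-0.13334329 -0.42067767  0.22343304]
```

View pics/g1.png

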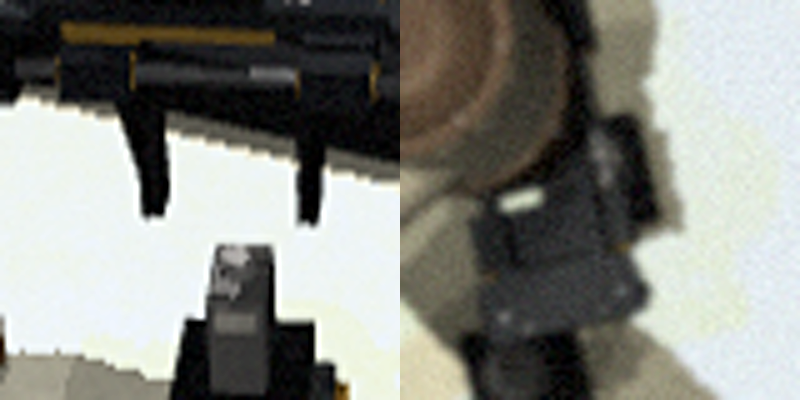

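The side view shows the fingers straddling the block. The tips are at about (271,223) and (302,224.6), and the block top centre is at about (288.5,233). I'll use the tips to measure the camera bias, then grip and pull.

```bash
python3 - <<'E'
from workcell import env
from h import *
import pickle
P,M=pickle.load(open("s0.pkl","rb"))
print(proj(P["side"],[.5639,.3063,.1309]),"obs tips 286.4 223.8; probe top at hand xy:",proj(P["side"],[.5639,.3063,.095]))
O=[180,0,-75.7]
print("hit",env.move_straight([.5635,.306,.0545],O,rate=.06,force_limit=8))
s=env.read_state();print(s["clock"],s["position"],s["force"])
env.gripper_to(0,45)
s=env.read_state();print(s["clock"],s["position"],s["force"],s["wrist_torque"],s["opening"]*87,s["finger_force"])
E
```

```text
[[285.45857177 220.94571804]] obs tips 286.4 223.8; probe top at hand xy: [[286.0145105 234.3707018]]
hit False
9.8333 [0.56377888 0.30621502 0.05504003] [-1.13338488 -0.24095606  0.81472612]
10.475 [0.56305668 0.305878   0.05454092] [-2.2649289  -0.28877886  2.2586467 ] [-0.02596429  0.71195596  0.00760594] 25.77122656347384 44.956603115424514
```

```bash
python3 - <<'E'
from workcell import env
from h import *
import pickle
O=[180,0,-75.7]
x,y=.5633,.306
env.move_straight([x,y,.115],O,rate=.03)
s=env.read_state();print(s["clock"],s["position"],s["force"],s["wrist_torque"],s["opening"]*87,s["finger_force"])
env.move_straight([x,y,.25],O,rate=.12)
env.dwell(.3)
s=env.read_state();print(s["clock"],s["position"],s["tool_rot"],s["force"],s["opening"]*87)
P={n:env.grab_frame(n) for n in("side","top")};pickle.dump((P,s),open("s1.pkl","wb"))
cv2.imwrite("pics/p1.png",cv2.convertScaleAbs(tile(P["side"]["image"],230,120,110,160,412,600),alpha=1.6))
E
```

```text
12.6417 [0.56321963 0.30596601 0.11480667] [ 0.10462254  0.69108274 -1.15530539] [ 0.00077401  0.12472898 -0.03916865] 26.13009875281731 44.9563298933208
14.2167 [0.56323605 0.30593569 0.2495738 ] [ 1.79961283e+02 -2.14740932e-02 -7.57016578e+01] [0.51334764 0.37116597 0.14144015] 25.749214419252638
```

View pics/p1.png

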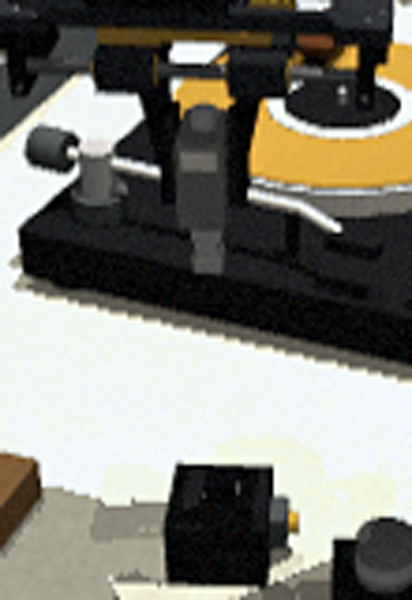

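The probe is out with its shank visible, its end at about (285.5,192), and dock_a is empty. Now carry it high over the tone arm. It stays above the spindle until I've checked.

```bash
python3 - <<'E'
from workcell import env
from h import *
import pickle
O=[180,0,-93.9]
env.move_straight([.6315,-.1655,.25],O,rate=.1)
env.move_straight([.6315,-.1655,.162],O,rate=.06,force_limit=5)
env.dwell(.4)
s=env.read_state();print(s["clock"],s["position"],s["tool_rot"],s["force"],s["opening"]*87)
P={n:env.grab_frame(n) for n in("side","top")};pickle.dump((P,s),open("s2.pkl","wb"))
t=s["position"]
for z in(-.0435,-.0095): print(proj(P["side"],t+[0,0,z]))
print("tip",proj(P["side"],[.6315,-.1655,.094]))
cv2.imwrite("pics/p2.png",cv2.convertScaleAbs(tile(P["side"]["image"],290,100,60,60,600,600),alpha=1.6))
E
```

```text
21.25 [ 0.63152324 -0.16551376  0.16204749] [-1.79993916e+02 -3.10691063e-04 -9.39009617e+01] [-0.28677542 -0.32260666 -1.13260443] 25.936847178492194
[[320.51094603 136.26258246]]
[[320.66650574 126.04023381]]
tip [[320.40720029 143.45973833]]
```

View pics/p2.png

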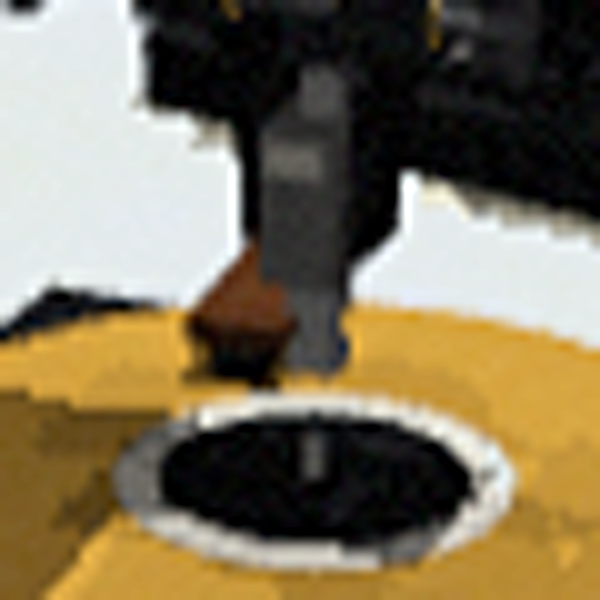

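The shank hangs above the spindle. Its lower end spans about u 319 to 324.8 with the bottom at v ≈ 136.5, and the spindle tip is at u ≈ 321, v ≈ 143.5. I'll compare that with the projected model.

```bash
python3 - <<'E'
from h import *
import pickle
P,s=pickle.load(open("s2.pkl","rb"));p=P["side"];t=s["position"]
r=R.from_euler('z',-3.9,degrees=True).as_matrix()
tc=lambda X:np.round((proj(p,X)-[290,100]+.5)*10).astype(int).tolist()
print("shank end",tc(box(.008,.008,-.0435,-.0235)@r.T+t))
print("block bottom/top",tc(box(.013,.023,-.0095,.0405)@r.T+t))
print("spindle",tc([[.6315,-.1655,.094],[.6315,-.1655,.080]]))
g=cv2.cvtColor(p["image"],cv2.COLOR_BGR2GRAY)
print(p["image"][130:149,316:328,0].astype(int));print(p["image"][130:149,316:328,2].astype(int))
E
```

```text
shank end [[343, 362], [344, 303], [325, 381], [326, 321], [296, 354], [296, 295], [277, 373], [278, 313]]
block bottom/top [[377, 246], [381, 91], [324, 299], [327, 141], [299, 233], [301, 79], [245, 286], [246, 128]]
spindle [[309, 440], [308, 480]]
[[ 21  18  32  43  46  45  49  40  31  58  86  84]
 [ 15  13  29  30  48  44  48  37  33  34  36  37]
 [ 19  15   9  14  46  45  44  37  40  39  40  39]
 [  3   8   7  25  44  48  44  36  42  43  41  44]
 [  7   5  11  48  41  45  44  38  35  43  42  40]
 [  3   2  24  50  48  51  43  40  38  41  40  40]
 [  0   6  21  47  44  43  46  38  33  37  36  34]
 [  1  12  18  38  38  40  40  42  30  35  37  35]
 [  0   8  36  44  43  44  42  45  33  31  32  35]
 [ 93  89  96 103 101 101 101 100  92  92  73  75]
 [129 129 128 128 128 122 128 128 128 136 115 127]
 [ 68  66  68  67  68  38  67  68  66  95  95 121]
 [ 11  12  10   4  10  15   8   5  18  10   7   6]
 [ 16  13   6   8  20  33  21   9   8  19  11  14]
 [  4   7   7   1  32  49  27  10  10  10  19  22]
 [  2   1  10   1  30  48  24   5   7   2   6   9]
 [  6   4   1   2  32  50  21   
[... 391 characters left out ...]
 49  47  51  46  38  40 138 135 132]
 [  0  26  39  52  50  43  44  33  73 127 125 122]
 [ 11  43  74  82  93  88  69  85 110 127 124 122]
 [ 30  37 111 119 130 131 113 129 126 124 123 123]
 [101  98 126 139 138 138 138 138 132 132 126 130]
 [136 137 134 134 134 130 134 134 134 141 132 144]
 [ 71  69  70  70  70  37  70  71  69 100 100 128]
 [ 12   8   7   2   9  10   7   4  14  10   6   4]
 [ 12  13   7   6  24  32  18   7   7  14   7  13]
 [  5   5   6   4  35  51  25   5   7   9  17  20]
 [  7   2   7   2  30  51  23   4   3   6   4   9]
 [  6   5   0   2  34  54  22   0   4   1   6   0]
 [  3   9   5   2  27  43  17   2   7   9   0   5]
 [  3   0   6   8  11   3   0   0  11  10   9   6]]
```

The model matches the image: after taking out the bias measured at the spindle, the residual is about 0.1 px in u and 0.05 px in v. So the probe hasn't slipped and is centred. Lower it to the 8 mm gap.

```bash
python3 - <<'E'
from workcell import env
from h import *
O=[180,0,-93.9]
print(env.move_straight([.6313,-.1655,.1456],O,rate=.02,force_limit=4))
env.dwell(.5)
s=env.read_state();print(s["clock"],s["position"],s["tool_rot"],s["force"],s["finger_force"],s["opening"]*87)
p=env.grab_frame("side")
cv2.imwrite("pics/p3.png",cv2.convertScaleAbs(tile(p["image"],290,105,60,60,600,600),alpha=1.6))
E
```

```text
False
22.8167 [ 0.63131674 -0.16549632  0.14562053] [-1.79995608e+02  1.46414428e-03 -9.39006182e+01] [-0.4717603  -0.97994709 -0.6359605 ] 44.956474620848894 25.851653978829603
```

View pics/p3.png

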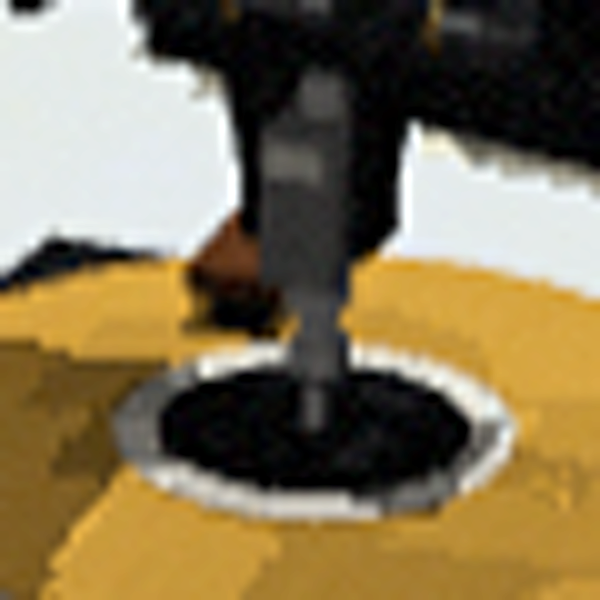

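The shank end sits just above the spindle: shank centre at u ≈ 321.5, spindle at u ≈ 321, with the gap as modelled. There is no contact force, so I'm handing it in.

```bash
python3 -c "
from workcell import env
print(env.close_job())"
```

```text
the job is handed in; nothing more can be done
None
```

The job is handed in, result not reported: the probe is out of its dock and held still in the gripper, upright and centred over the spindle tip with a gap of about 8 mm, its long side parallel to the control strip, and no sign of contact along the way.

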